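Clip the stirring shaft into its spring-clip stand

TASK

Take the stirring shaft off the white drying rest and press it down between the spring fingers of the metal stand, disc end away from the end stop, until both clips snap around it and it sits fully home. Then slide it gently along in the clips until its plain end bears firmly against the end stop, and let go. Never force it, and leave everything else on the bench where it is.

Things in the scene. Friction and masses are not known exactly. Their poses are not given: they have to be found in the camera images.
- shaft: Steel stirring shaft, 0.22 to 0.31 kg: rod 14 mm in diameter, 190 mm long, a toothed disc (47 mm over its teeth) on one end. Origin on the axis, 85 mm from the plain end. Own x runs along the rod towards the disc: plain end at x = -85 mm, bare rod up to +83, then a 20 mm hub, disc at 89 to 100 mm. It may be turned about x in any way.
- shaft_butt (a point): centre of the shaft's plain end face (x = -85 mm on the shaft)
- shaft_neck (a point): point on the shaft's axis at x = +60 mm
- rest: White plastic drying rest, fixed: a tray 200 x 90 mm with two V posts at x = -45 and +45 mm (10 mm along x) in which the shaft lies along the rest's x, axis 55 mm above the bench. Between the posts it is free down to the tray floor at 6 mm. Origin: centre of its underside, z up. The V plates rise to 58 mm and reach 16 mm either side.
- stand: Metal stand, fixed: dark base plate 215 x 70 x 10 mm, two spring clips at x = -45 and +45 mm, end stop at the -x end. Origin on the underside midway between the clips, z up, x along the clipped shaft. Fully home, the shaft lies on two rigid saddles, axis at y = 0, z = 60 mm. Contacts between shaft and stand summing over 40 N (the clips' own grip makes up to 12) bend it. Free between the clips.
- clip0 (a point): Clip next to the stop: where the shaft's axis lies when home (stand x = -45, z = 60 mm). Each clip is 12 mm long along x: two steel spring fingers, pivoted at z = 25 mm, one each side of a saddle. Their round lips stand at z = 66 mm with a gap of about 10 mm, flared above to z = 78 mm.
- clip1 (a point): The other clip, alike (stand x = +45, z = 60 mm). Both clips together push back with roughly 5 to 12 N as the shaft is pressed in, most with its axis about 11 mm above home; the force fades and at 4 mm above home the springs draw the shaft in; then it rises steeply as the shaft meets the saddles.
- mouth (a point): Midway between the clips on their centre line, at z = 74 mm of the stand: about the height of the shaft's axis when the spring fingers first push back, coming down.
- stop: End stop on the stand: rigid upright aluminium plate, top 76 mm above the bench. Origin at the foot (10 mm above the bench) of the face towards the clips, at stand x = -85 mm: the plain end touches it with the shaft's origin at stand x = 0. It must bear 5 N or more from the shaft, never over 20 N, besides the clips' sliding friction of 4 to 8 N.
- cup: bystander: clear plastic cup, 72 mm across, 85 mm tall
- jar: bystander: jar, 56 mm across, 75 mm tall
- tape: bystander: roll of tape lying flat, 90 mm across, 24 mm tall
- sample_box: bystander: cardboard box 110 x 75 x 35 mm
- wrench: bystander: wrench lying flat
- spatula: bystander: spatula lying flat
- bottle: bystander: amber bottle, 52 mm across, 120 mm tall
Things that resemble listed ones, but are neither listed nor needed, are in the scene too. Leave any turquoise look-alike of the stand alone. Leave any turquoise look-alike of the shaft alone.

How it is judged:
On the way, in this order (a step that is already met when the one before it is completed fails the run):
1. the shaft is lifted clear of the rest (z of shaft in the frame of rest above 0.09 m), for 0.1 s.
2. the shaft is snapped into both clips, home on the saddles (z of shaft_butt in the frame of stand between 0.058 and 0.062 m and y of shaft_butt in the frame of stand between -0.0045 and 0.0045 m and z of shaft_neck in the frame of stand between 0.058 and 0.062 m and y of shaft_neck in the frame of stand between -0.0045 and 0.0045 m and x of shaft in the frame of stand between -0.004 and 0.03 m), for 0.2 s.
3. clipped in, its plain end bears on the end stop with at least 5 N (all of step 2 and contact force between shaft and stop above 5 N), for 0.1 s.
At the end, for the whole second after the job is handed in: The shaft lies in both clips with its axis within 2 mm of its home height and 4.5 mm of the clips' centre line, disc away from the stop, its plain end less than 1.5 mm from the end stop, at rest (all of step 2 and x of shaft_butt in the frame of stop below 0.0015 m and linear speed of shaft below 0.01 m/s); the robot touches nothing.
It fails at once if the shaft is forced against the stand with more than 40 N (contact force between shaft and stand above 40 N).
It fails at once if the shaft is pushed against the end stop with more than 20 N (contact force between shaft and stop above 20 N).
It fails at once if the shaft is threaded into the clips endwise instead of pressed down (horizontal distance between shaft and stand below 0.12 m and x of shaft in the frame of stand above 0.032 m and z of each of shaft_butt, shaft_neck in the frame of stand below 0.064 m).
It fails at once if a bystander is moved by more than 20 mm (distance of any of cup, jar, tape, sample_box, wrench, spatula, bottle from where it was at the start of the episode above 0.02 m).
It also fails if it takes over 64 s, if anything falls off the work surface, if the arm or the gripper's body presses on something with over 40 N, if the wrist force passes 120 N, or if a joint passes its speed limit or range.

ROBOT

A 6-joint arm with a two-finger parallel gripper is mounted at the origin on the work surface. World frame = base frame: x ahead of the robot, y to its left, z up, the work surface at z = 0. Lengths are in m, angles in rad, forces in N, time in s.
With the tool pointing down it reaches from about 0.425 to 0.95 m from the base axis. Payload 3.5 kg.
Tool frame: the origin (TCP) lies midway between the tips of the shut fingers; the grasp point (between the pads) lies 19 mm behind it; z points along the fingers, y is the line along which they close (so a half turn about z gives the same grasp; the last joint's range is limited). The gripper opens to 85 mm and grips with 20 to 120 N. Pads are 22 mm wide; open, the fingers measure 114 mm over their backs; the gripper's body (76 mm by 85 mm) begins 54 mm behind the grasp point. The pads swing forward as they close: fully open they stand 13 mm farther back than shut.
Start: joints at [1.13, 0.286, 1.577, -0, 1.279, -0.15], TCP at [0.193, 0.647, 0.231] pointing down, gripper open.
Joint ranges: [-2.77, 2.77], [-0.9, 2.22], [0.21, 2.48], [-1.53, 4.67], [0.24, 2.81], [-2.84, 2.84]. Speed limits (rad/s): [2.79, 2.79, 3.14, 3.14, 3.14, 3.14].

INTERFACE

Orientations are given as a unit quaternion [x, y, z, w].
In Python, from plant import * gives the robot as it stands.
- The arm moves only by the tool move_arm, never from a script. Its argument "moves" is a list of rows, each a list of 3 entries, a list of its own where there are three numbers: the opening, from 0 (shut) to 1 (fully open), then the shift along the tool's x, y, z in m, then the turn, a rotation vector about the tool's x, y, z in rad. A call has exactly 10 rows; each row shifts and turns the commanded pose from where the row before left it, along the tool's axes as they then stand; what a row does not reach is not made up. A row lasts 1/12 s, in which the tool goes at most 41.7 mm and 7.16 degrees, less where a joint would pass 70% of its speed; a pose out of reach is approached as far as the arm can. A call is refused whole if a number of a shift passes 0.0417 or a number of a turn 0.125, either way. A call with a gripper value outside its range is refused whole. The fingers move at their own pace and stop on an object; "grip_force" is the grip in N (left out, the last holds). Time passes only in rows, so rows that do not move let the fingers close, or fill a call up. It gives the time, the measured TCP pose, the force, the opening and the grip force at its end, in the units of the state.
- get_state(): the state, without advancing time (a new reading comes with each control period).
- read_camera(name): name is "scene" or "top" or "wrist"; returns the picture (400x640x3 uint8, red, green, blue); there is no depth.
- camera_params(name): a dict with "fx", "fy", "cx", "cy" (pixels), "rvec" (rotation vector, rad) and "tvec" (3), from world to camera coordinates, as OpenCV has them; the wrist camera has in their place "tool_from_camera" (4x4, takes a point from camera to tool coordinates, whose origin is the TCP and whose axes are the flange's). Camera axes: x right, y down, z forward; pixel columns grow to the right and rows downward; lengths in m; the calibration is good to about 2 mm. A picture is of the moment at which its call begins: read the wrist's pose just before it. camera_params takes no time and is no camera call.
- sign_off(): hands the job in; it is judged then, once.
The state is a dict: "time": time; "qpos": joint angles; "dq": joint speeds; "joint_efforts": joint torques, N m; "eef_pos": TCP position; "tcp_rot": TCP orientation; "contact_force": force on the tool from outside, world axes, zero at the start; "wrist_torque": the same for the moment, N m; "opening": opening from 0.0 (shut) to 1.0 (fully open); "finger_force": force on a finger pad.
Only numpy, scipy, OpenCV 4.12 (cv2) and the standard library are available. Lean on these libraries where they do the work, as an engineer would, in place of code of your own. Each camera call takes 0.05 s, during which the arm holds its last target. There are 200 camera calls.

## Working session

There is one attempt and no reset: what is moved stays moved. The work goes in short steps, Python scripts to look and compute and a tool call to move; the robot and the scene stay as the last step left them, time stands still between calls to the robot, and variables do not carry over. Pictures are saved under pics/ and viewed, at most 10 in all, crops included, and the job is handed in when it is done.

Besides the shell and the picture viewer there is one more tool, called after "Request:" as a command line: name --argument value ..., lists and objects as JSON in quotes. move_arm: Moves the arm, as the interface text tells. Its arguments: {"type":"object","properties":{"moves":{"type":"array"},"grip_force":{"type":"number"}},"required":["moves"]}

```bash
ls; mkdir -p pics
python3 - <<'E'
from plant import *
import cv2
s=get_state();print({k:s[k] for k in('time','eef_pos','tcp_rot','opening','contact_force')})
for n in("scene","top"):
    im=read_camera(n);cv2.imwrite(f"pics/{n}0.png",im[:,:,::-1]);p=camera_params(n);print(n,p)
print(camera_params("wrist"))
E
```

```text
pics
{'time': 0.0, 'eef_pos': array([0.1932313 , 0.646081  , 0.22993247]), 'tcp_rot': array([ 1.44895071e-01,  9.89446334e-01, -1.12076838e-03, -3.38818503e-04]), 'opening': 1.0011126799724992, 'contact_force': array([-0.84118373,  0.04110955, -0.51683972])}
scene {'fx': 381.90216530943013, 'fy': 381.90216530943013, 'cx': 318.29337380493274, 'cy': 193.90166622316173, 'rvec': array([ 2.00848372,  1.19308334, -0.55230462]), 'tvec': array([-0.2538728 , -0.26844065,  1.49529852])}
top {'fx': 493.41635913638527, 'fy': 493.41635913638527, 'cx': 321.99936180131675, 'cy': 200.3053372983705, 'rvec': array([ 2.16510009, -2.14123197,  0.1356021 ]), 'tvec': array([0.0026047 , 0.51691197, 1.55082035])}
{'fx': 297.3460316294951, 'fy': 297.3460316294951, 'cx': 322.99122924438024, 'cy': 203.93752033439046, 'tool_from_camera': array([[-5.15806721e-04, -9.47225056e-01, -3.20568912e-01,
         8.16140409e-02],
       [ 9.99999864e-01, -5.14216686e-04, -8.96148078e-05,
        -3.07031148e-04],
       [-7.99564923e-05, -3.20568915e-01,  9.47225192e-01,
        -1.42612155e-01],
       [ 0.00000000e+00,  0.00000000e+00,  0.00000000e+00,
         1.00000000e+00]])}
```

View pics/top0.png

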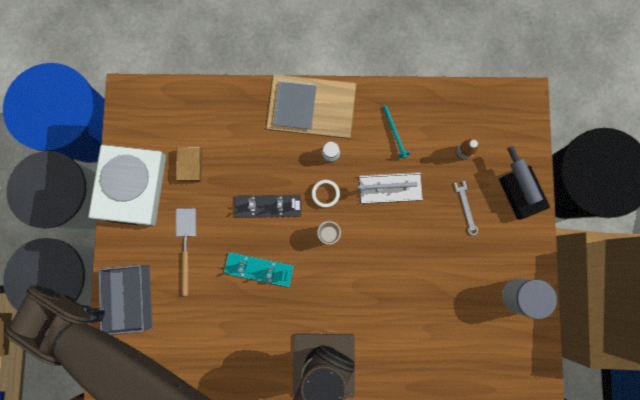

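View pics/scene0.png

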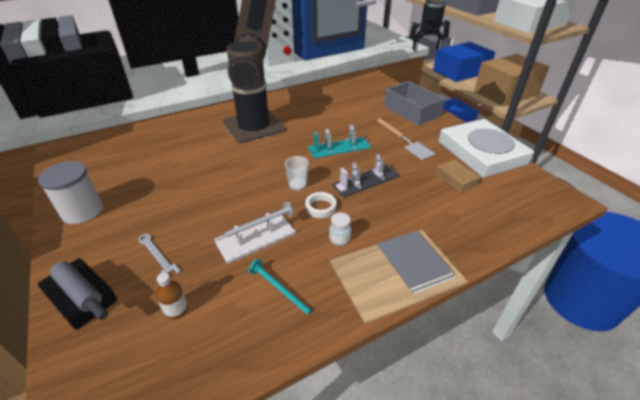

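Top picture: the candidates are the white rest with the steel shaft at (391,188), a turquoise shaft look-alike at (396,132), the dark stand at (268,206) with its bright stop at the right end (297,205), and a turquoise stand look-alike at (259,269). I choose the white rest, its steel shaft and the dark stand, and check them in one enlarged crop.

```bash
cat > h.py <<'E'
from plant import *
import cv2, numpy as np
from scipy.spatial.transform import Rotation as R
def pix2w(n,uv,z):
    p=camera_params(n);Rm=cv2.Rodrigues(p['rvec'])[0];c=-Rm.T@p['tvec']
    d=Rm.T@np.array([(uv[0]-p['cx'])/p['fx'],(uv[1]-p['cy'])/p['fy'],1]);return c+d*(z-c[2])/d[2]
def w2pix(n,P):
    p=camera_params(n);return cv2.projectPoints(np.float64([P]),p['rvec'],p['tvec'],np.array([[p['fx'],0,p['cx']],[0,p['fy'],p['cy']],[0,0,1]]),None)[0].ravel()
def wrist_pix2w(s,uv,z):
    p=camera_params('wrist');T=np.eye(4);T[:3,:3]=R.from_quat(s['tcp_rot']).as_matrix();T[:3,3]=s['eef_pos'];T=T@p['tool_from_camera']
    d=T[:3,:3]@np.array([(uv[0]-p['cx'])/p['fx'],(uv[1]-p['cy'])/p['fy'],1]);c=T[:3,3];return c+d*(z-c[2])/d[2]
E
python3 - <<'E'
from h import *
im=cv2.imread('pics/top0.png')
a=cv2.resize(im[170:210,350:430],None,fx=10,fy=7.25*10/7.25,interpolation=cv2.INTER_CUBIC)[:290]
a=cv2.resize(im[172:207,350:430],(800,350-60),interpolation=cv2.INTER_CUBIC)
b=cv2.resize(im[190:222,228:308],(800,290),interpolation=cv2.INTER_CUBIC)
cv2.imwrite('pics/crop.png',np.vstack([a,b]))
for uv,z in [((391,188),0.055),((268,206),0.01),((297,205),.076),((396,132),.02),((326,193),.024),((329,233),.085)]: print(uv,pix2w('top',uv,z).round(3))
E
```

```text
(391, 188) [ 0.556 -0.21   0.055]
(268, 206) [0.499 0.184 0.01 ]
(297, 205) [0.496 0.086 0.076]
(396, 132) [ 0.748 -0.233  0.02 ]
(326, 193) [ 0.542 -0.004  0.024]
(329, 233) [ 0.409 -0.015  0.085]
```

View pics/crop.png

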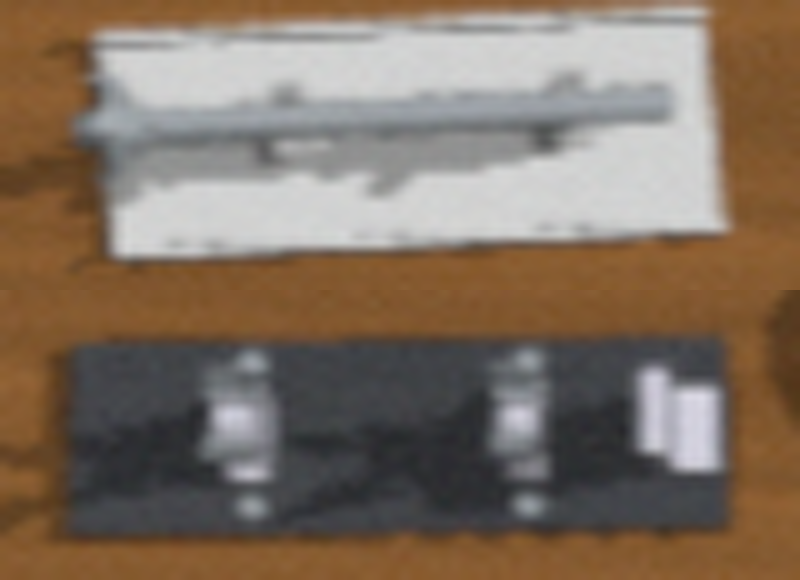

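Crop: the steel shaft lies on the white rest, with its disc at the left, (358.5,187), and its plain end at (417,184.4). The dark stand's clips are at about (251.5,204) and (280,204), and its stop is at the right, about (293,202). So both disc directions are +y in the world and no half turn is needed. I turn the tool first, then move over the stand.

Request:
move_arm --moves '[[1,[0,0,0],[0,0,0.124]],[1,[0,0,0],[0,0,0.124]],[1,[0,0,0],[0,0,0.124]],[1,[0,0,0],[0,0,0.124]],[1,[0,0,0],[0,0,0.124]],[1,[0,0,0],[0,0,0.124]],[1,[0,0,0],[0,0,0.124]],[1,[0,0,0],[0,0,0.124]],[1,[0,0,0],[0,0,0.124]],[1,[0,0,0],[0,0,0.124]]]' --grip_force 40

```text
time: 0.93
eef_pos: [0.1933, 0.6463, 0.2305]
tcp_rot: [0.695, 0.719, -0.001, 0.0]
contact_force: [-0.3, 0.1, 0.1]
opening: 1.003
finger_force: 0.0
```

```bash
cat >> h.py <<'E'
def rel(s,P):  # world target TCP -> shift in tool axes
    return R.from_quat(s['tcp_rot']).inv().apply(np.array(P)-s['eef_pos'])
def ang(a,b): d=np.array(b)-a;return np.degrees(np.arctan2(d[1],d[0]))
E
python3 - <<'E'
from h import *
s=get_state();M=R.from_quat(s['tcp_rot']).as_matrix();print(s['time'],s['eef_pos'],M.round(3).tolist())
v=lambda y:172+y*35/290
a=pix2w('top',(417,v(103)),.055);d=pix2w('top',(358.0,v(125)),.055)
print('shaft',a,d,np.linalg.norm(a-d),ang(a,d))
w=lambda y:190+(y-290)*32/290
for c in [((251.5,w(418)),.053),((279.8,w(418)),.053),((251.5,w(505)),.01),((251.5,w(360)),.01),((279.8+1.2,w(505)),.01),((279.8+1.2,w(360)),.01)]:print(pix2w('top',*c))
print([pix2w('top',(228+x/10,w(y)),.01).round(4).tolist() for x,y in((67,345),(730,340),(730,530),(70,535))])
print(rel(s,(.5,.21,.22)))
E
```

```text
0.9333 [0.19333279 0.64629262 0.2304712 ] [[-0.034, 0.999, -0.001], [0.999, 0.034, -0.001], [-0.001, -0.001, -1.0]]
shaft [ 0.56821957 -0.2931015   0.055     ] [ 0.55764535 -0.10564378  0.055     ] 0.18775571697238144 93.22855075518703
[0.4996682  0.23149282 0.053     ]
[0.50064948 0.14180628 0.053     ]
[0.47343562 0.23692007 0.01      ]
[0.52586515 0.23847442 0.01      ]
[0.47448896 0.14108189 0.01      ]
[0.52691495 0.1422324  0.01      ]
[[0.5307, 0.2935, 0.01], [0.5349, 0.0771, 0.01], [0.4662, 0.076, 0.01], [0.4621, 0.2902, 0.01]]
[-0.4464168   0.29171873  0.01085809]
```

Request:
move_arm --moves '[[1,[-0.022,0.0146,0],[0,0,0]],[1,[-0.0325,0.021,0],[0,0,0]],[1,[-0.0325,0.021,0],[0,0,0]],[1,[-0.0325,0.021,0],[0,0,0]],[1,[-0.0325,0.021,0],[0,0,0]],[1,[-0.0325,0.021,0],[0,0,0]],[1,[-0.0325,0.021,0],[0,0,0]],[1,[-0.0325,0.021,0],[0,0,0]],[1,[-0.0325,0.021,0],[0,0,0]],[1,[-0.0325,0.021,0],[0,0,0]]]'

```text
time: 1.77
eef_pos: [0.4099, 0.3388, 0.2309]
tcp_rot: [0.693, 0.721, -0.0, -0.0]
contact_force: [0.2, -1.0, -0.3]
opening: 1.001
finger_force: 0.0
```

Request:
move_arm --moves '[[1,[-0.0325,0.021,0],[0,0,0.02]],[1,[-0.0325,0.021,0],[0,0,0]],[1,[-0.0325,0.021,0],[0,0,0]],[1,[-0.02,0.0125,0],[0,0,0]],[1,[-0.01,0.008,0.005],[0,0,0]],[1,[0,0,0.005],[0,0,0]],[1,[0,0,0],[0,0,0]],[1,[0,0,0],[0,0,0]],[1,[0,0,0],[0,0,0]],[1,[0,0,0],[0,0,0]]]'

```text
time: 2.6
eef_pos: [0.4955, 0.2165, 0.2214]
tcp_rot: [0.699, 0.715, 0.0, -0.0]
contact_force: [0.2, -0.2, -0.7]
opening: 0.996
finger_force: 0.0
```

```bash
cat > pic.py <<'E'
from h import *
import sys,pickle
n=sys.argv[1];s=get_state();im=read_camera('wrist');cv2.imwrite(f'pics/{n}.png',im[:,:,::-1]);pickle.dump(s,open(n+'.pkl','wb'))
print(s['time'],s['eef_pos'].round(4),s['tcp_rot'].round(4),s['contact_force'])
E
python3 pic.py w1
```

```text
2.6 [0.4955 0.2165 0.2214] [ 6.992e-01  7.149e-01  1.000e-04 -1.000e-04] [ 0.20575687 -0.24710507 -0.7287891 ]
```

View pics/w1.png

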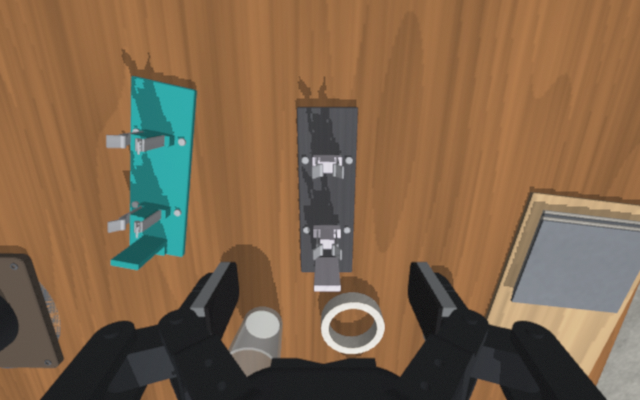

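Wrist picture: the dark stand is at (327,190), with clip1 at (327,165), clip0 at (327,240) and the stop at (327,275), near side of the picture (-y). I enlarge it to measure the centre line.

Run:
```python
import cv2
im=cv2.imread('pics/w1.png')[95:300,285:370]
im=cv2.rotate(cv2.resize(im,None,fx=3.9,fy=3.9,interpolation=cv2.INTER_CUBIC),cv2.ROTATE_90_COUNTERCLOCKWISE)
print(im.shape);cv2.imwrite('pics/w1c.png',im)
```

```text
(332, 800, 3)
```

View pics/w1c.png

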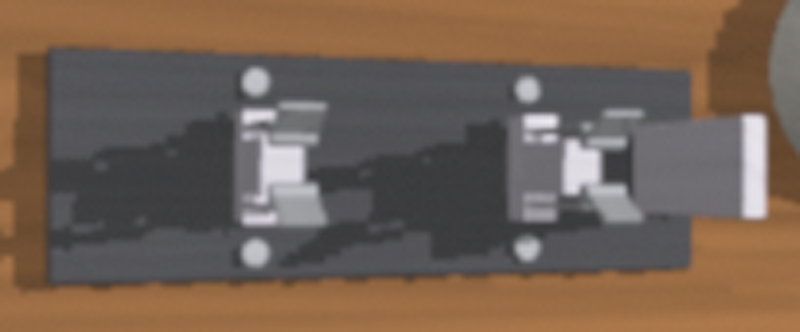

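```bash
cat > m.py <<'E'
from h import *
import pickle
s=pickle.load(open('w1.pkl','rb'))
f=lambda X,Y,z:wrist_pix2w(s,(285+(331-Y)/3.9,95+X/3.9),z)
def mid(a,b,z): return (f(*a,z)+f(*b,z))/2
A=mid((256,82),(255,253),.012);B=mid((527,89),(527,249),.012)
C1=mid((50,47),(50,283),.01);C0=mid((690,70),(690,268),.01)
S=mid((742,114),(742,218),.076)
F1=mid((327,103),(327,225),.078);F0=mid((643,111),(643,222),.078)
for n,p in dict(bolt1=A,bolt0=B,end1=C1,end0=C0,stop=S,fl1=F1,fl0=F0).items():print(n,p.round(4))
print(np.linalg.norm(A-B),np.linalg.norm(C1-C0),np.linalg.norm(F1-F0),ang(B,A),ang(C0,C1),ang(F0,F1),'boltmid',(A+B)/2)
E
python3 m.py
```

```text
bolt1 [0.5006 0.2341 0.012 ]
bolt0 [0.5024 0.1439 0.012 ]
end1 [0.4998 0.2938 0.01  ]
end0 [0.504  0.0812 0.01  ]
stop [0.5035 0.1045 0.076 ]
fl1 [0.5008 0.228  0.078 ]
fl0 [0.5025 0.1378 0.078 ]
0.09018435689630917 0.21266639268488569 0.09015226250429081 91.16671829710278 91.14692964382361 91.09735008683997 boltmid [0.50149094 0.18901776 0.012     ]
```

Request:
move_arm --moves '[[1,[-0.02,0.003,0],[0,0,0]],[1,[-0.038,0.0055,0],[0,0,0]],[1,[-0.038,0.0055,0],[0,0,0]],[1,[-0.038,0.0055,0],[0,0,0]],[1,[-0.038,0.0055,0],[0,0,0]],[1,[-0.038,0.0055,0],[0,0,0]],[1,[-0.038,0.0055,0],[0,0,0]],[1,[-0.038,0.0055,0],[0,0,0]],[1,[-0.038,0.0055,0],[0,0,0]],[1,[-0.038,0.0055,0],[0,0,0]]]'

```text
time: 3.48
eef_pos: [0.5562, -0.1468, 0.2218]
tcp_rot: [0.7, 0.714, 0.0, 0.0]
contact_force: [0.0, 0.5, 0.4]
opening: 1.0
finger_force: 0.0
```

Request:
move_arm --moves '[[1,[-0.02,0.003,0],[0,0,-0.034]],[1,[-0.007,0,0],[0,0,0]],[1,[0,0,0],[0,0,0]],[1,[0,0,0],[0,0,0]],[1,[0,0,0],[0,0,0]],[1,[0,0,0],[0,0,0]],[1,[0,0,0],[0,0,0]],[1,[0,0,0],[0,0,0]],[1,[0,0,0],[0,0,0]],[1,[0,0,0],[0,0,0]]]'

```text
time: 4.32
eef_pos: [0.5597, -0.1722, 0.2214]
tcp_rot: [0.688, 0.726, 0.0, 0.0]
contact_force: [0.2, -0.1, -0.3]
opening: 1.0
finger_force: 0.0
```

```bash
python3 pic.py w2; python3 -c "
import cv2
im=cv2.imread('pics/w2.png')[60:330,200:440]
cv2.imwrite('pics/w2c.png',cv2.resize(cv2.rotate(im,cv2.ROTATE_90_COUNTERCLOCKWISE),None,fx=2.5,fy=2.5,interpolation=cv2.INTER_CUBIC))"
```

```text
4.3167 [ 0.5597 -0.1722  0.2214] [6.876e-01 7.261e-01 0.000e+00 1.000e-04] [ 0.22289606 -0.07570014 -0.33099107]
```

View pics/w2c.png

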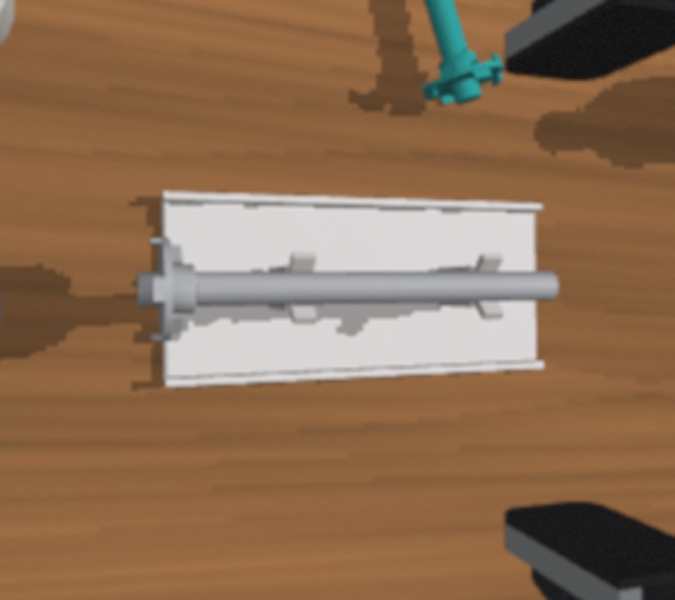

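The crop shows the shaft in the rest with its disc at (170,288) and its plain end at (558,285). The V posts are at X≈303 and X≈489, and the turquoise look-alike is well apart.

Run:
```python
from h import *
import pickle
s=pickle.load(open('w2.pkl','rb'))
f=lambda X,Y,z:wrist_pix2w(s,(439-Y/2.5,60+X/2.5),z)
h=f(196,286.5,.055);e=f(556,285,.058)
print('hub',h,'end',e,ang(e,h),np.linalg.norm(h-e))
o=e+(h-e)/np.linalg.norm(h-e)*.085;print('origin',o)
for X in (303,489):print('post',(f(X,256,.058)+f(X-2,318,.058))/2)
m=[f(163,192,.01),f(540,206,.01),f(543,369,.01),f(166,384,.01)];print(np.round(m,4),np.mean(m,0))
```

```text
hub [ 0.55932643 -0.12416597  0.055     ] end [ 0.569368   -0.29228454  0.058     ] 93.4181654935418 0.16844490604608184
origin [ 0.56430086 -0.20744922  0.05648615]
post [ 0.56153365 -0.16787564  0.058     ]
post [ 0.56641285 -0.25602265  0.058     ]
[[ 0.6025 -0.1118  0.01  ]
 [ 0.6141 -0.3115  0.01  ]
 [ 0.525  -0.3182  0.01  ]
 [ 0.5141 -0.1179  0.01  ]] [ 0.56394323 -0.21483357  0.01      ]
```

Request:
move_arm --moves '[[1,[-0.0315,0.0027,0],[0,0,-0.005]],[1,[0,0,0.02],[0,0,0]],[1,[0,0,0.03],[0,0,0]],[1,[0,0,0.03],[0,0,0]],[1,[0,0,0.03],[0,0,0]],[1,[0,0,0.03],[0,0,0]],[1,[0,0,0.025],[0,0,0]],[1,[0,0,0.015],[0,0,0]],[1,[0,0,0.0055],[0,0,0]],[1,[0,0,0],[0,0,0]]]'

```text
time: 5.2
eef_pos: [0.563, -0.2034, 0.034]
tcp_rot: [0.686, 0.728, -0.0, -0.002]
contact_force: [-0.4, 0.1, 0.1]
opening: 0.999
finger_force: 0.0
```

Request:
move_arm --moves '[[0.5,[0,0,0],[0,0,0]],[0.3,[0,0,0],[0,0,0]],[0,[0,0,0],[0,0,0]],[0,[0,0,0],[0,0,0]],[0,[0,0,0],[0,0,0]],[0,[0,0,0],[0,0,0]],[0,[0,0,0],[0,0,0]],[0,[0,0,0],[0,0,0]],[0,[0,0,0],[0,0,0]],[0,[0,0,0],[0,0,0]]]' --grip_force 80

```text
time: 6.03
eef_pos: [0.5633, -0.2042, 0.0367]
tcp_rot: [0.686, 0.728, -0.001, -0.001]
contact_force: [-3.8, 0.1, 5.3]
opening: 0.134
finger_force: 77.9
```

Request:
move_arm --moves '[[0,[0,0,-0.004],[0,0,0]],[0,[0,0,-0.008],[0,0,0]],[0,[0,0,-0.015],[0,0,0]],[0,[0,0,-0.02],[0,0,0]],[0,[0,0,-0.022],[0,0,0]],[0,[0,0,-0.022],[0,0,0]],[0,[0,0,-0.02],[0,0,0]],[0,[0,0,-0.012],[0,0,0]],[0,[0,0,-0.006],[0,0,0]],[0,[0,0,0],[0,0,0]]]'

```text
time: 6.87
eef_pos: [0.5648, -0.2042, 0.1664]
tcp_rot: [0.686, 0.728, 0.0, 0.001]
contact_force: [-0.0, 0.4, -2.9]
opening: 0.132
finger_force: 78.0
```

```bash
python3 pic.py w3
python3 - <<'E'
from h import *
s=get_state();print(s['wrist_torque'],s['finger_force'],s['opening']);print(rel(s,(.5013,.197,s['eef_pos'][2])))
im=read_camera('scene');cv2.imwrite('pics/s3.png',im[:,:,::-1])
w=cv2.imread('pics/w3.png')[60:390,200:450]
c=cv2.resize(im[100:280,190:370,::-1],(600,600),interpolation=cv2.INTER_CUBIC)
c=cv2.resize(c,(454,454));w=cv2.resize(w,(344,454),interpolation=cv2.INTER_CUBIC)
cv2.imwrite('pics/w3c.png',np.hstack([c,w]))
E
```

```text
6.8667 [ 0.5648 -0.2042  0.1664] [6.859e-01 7.277e-01 4.000e-04 1.400e-03] [-0.02792613  0.36430343 -2.93266128]
[-0.02905789 -0.00646308 -0.0146127 ] 77.99817323684692 0.13635455259833915
[ 4.03872196e-01 -3.90032438e-02 -6.67540061e-05]
```

View pics/w3c.png

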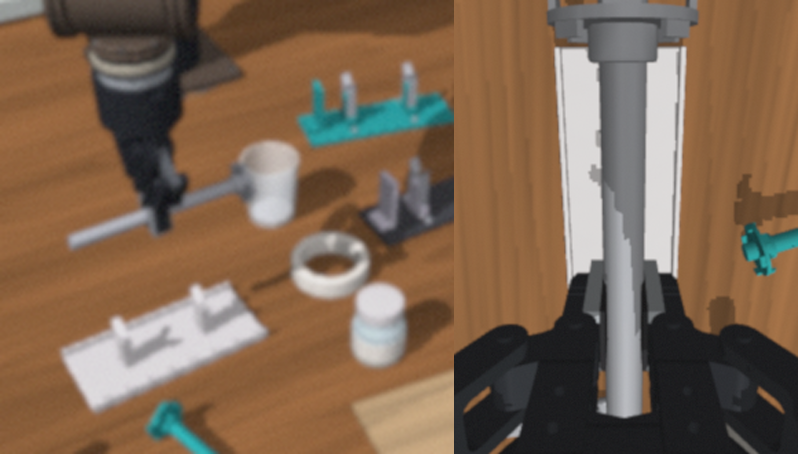

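The shaft is held level in both views (plain end at (75,240), disc at (243,183) in the scene half; axis central between the pads in the wrist half). Next I carry it above the stand.

Request:
move_arm --moves '[[0,[0.008,-0.0008,0],[0,0,0]],[0,[0.016,-0.0015,0],[0,0,0]],[0,[0.024,-0.0023,0],[0,0,0]],[0,[0.03,-0.0028,0],[0,0,0]],[0,[0.03,-0.0028,0],[0,0,0]],[0,[0.03,-0.0028,0],[0,0,0]],[0,[0.03,-0.0028,0],[0,0,0]],[0,[0.03,-0.0028,0],[0,0,0]],[0,[0.03,-0.0028,0],[0,0,0]],[0,[0.03,-0.0028,0],[0,0,0]]]'

```text
time: 7.8
eef_pos: [0.5228, 0.0549, 0.1637]
tcp_rot: [0.686, 0.728, -0.001, -0.001]
contact_force: [-0.0, 0.1, -2.2]
opening: 0.132
finger_force: 78.0
```

Request:
move_arm --moves '[[0,[0.03,-0.0028,0],[0,0,0]],[0,[0.03,-0.0028,0],[0,0,0]],[0,[0.03,-0.0028,0],[0,0,0]],[0,[0.028,-0.0028,0],[0,0,0]],[0,[0.02,-0.0022,0],[0,0,0]],[0,[0.012,-0.001,0],[0,0,0]],[0,[0,0,0],[0,0,0.02]],[0,[0,0,0],[0,0,0.02]],[0,[0,0,0],[0,0,0]],[0,[0,0,0],[0,0,0]]]'

```text
time: 8.63
eef_pos: [0.5015, 0.2002, 0.1646]
tcp_rot: [0.701, 0.713, -0.0, -0.0]
contact_force: [0.5, -0.8, -3.8]
opening: 0.133
finger_force: 78.0
```

```bash
python3 pic.py w4
python3 - <<'E'
from h import *
s=get_state();M=R.from_quat(s['tcp_rot']).as_matrix()
print(np.degrees(np.arctan2(M[1,0],M[0,0])),M[:,2].round(4),rel(s,(.5013,.201,.166)))
im=read_camera('scene');T=read_camera('top');cv2.imwrite('pics/s4.png',im[:,:,::-1]);cv2.imwrite('pics/t4.png',T[:,:,::-1])
g=s['eef_pos']-.019*M[:,2]
for n,o in(('butt',-.089),('grip',0),('hub',.079),('far',.096)):
    print(n,w2pix('scene',g+o*M[:,0]).round(1),w2pix('top',g+o*M[:,0]).round(1))
u,v=w2pix('scene',g).astype(int);print(u,v)
c=cv2.resize(im[v-45:v+75,u-60:u+60,::-1],(450,450),interpolation=cv2.INTER_CUBIC)
w=cv2.imread('pics/w4.png')[40:390,200:450];w=cv2.resize(w,(321,450),interpolation=cv2.INTER_CUBIC)
cv2.imwrite('pics/w4c.png',np.hstack([c,w]))
E
```

```text
8.6333 [0.5015 0.2002 0.1646] [ 7.008e-01  7.134e-01 -3.000e-04 -0.000e+00] [ 0.46041784 -0.83569712 -3.76216636]
91.0103410476059 [-2.e-04 -3.e-04 -1.e+00] [ 0.00086976 -0.00032583 -0.001322  ]
butt [348.3 138.2] [286.4 197.9]
grip [373.9 130.2] [255.8 198.1]
hub [395.4 123.5] [228.6 198.3]
far [399.9 122. ] [222.8 198.3]
373 130
```

View pics/w4c.png

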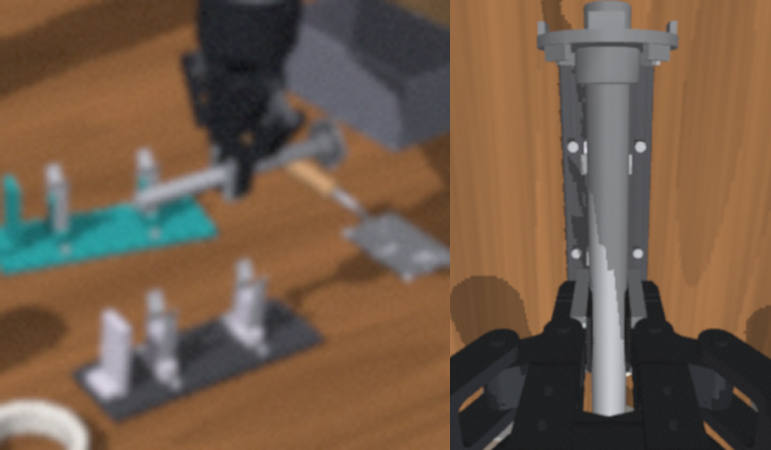

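Scene half: the held shaft runs parallel above the dark stand, with its plain end at (137,200) and its disc at (335,140), within about 1° of level. Wrist half: the rod is centred over the bolts (rod at column 608, bolt midpoints at 607). I go down to just above the mouth.

Request:
move_arm --moves '[[0,[0,-0.0005,0.005],[0,0,0]],[0,[0,0,0.012],[0,0,0]],[0,[0,0,0.016],[0,0,0]],[0,[0,0,0.016],[0,0,0]],[0,[0,0,0.016],[0,0,0]],[0,[0,0,0.014],[0,0,0]],[0,[0,0,0.01],[0,0,0]],[0,[0,0,0.005],[0,0,0]],[0,[0,0,0],[0,0,0]],[0,[0,0,0],[0,0,0]]]'

```text
time: 9.62
eef_pos: [0.5011, 0.2011, 0.0708]
tcp_rot: [0.7, 0.714, -0.0, -0.0]
contact_force: [-0.1, -0.4, -2.4]
opening: 0.136
finger_force: 78.0
```

```bash
cat > st.py <<'E'
from h import *
s=get_state();M=R.from_quat(s['tcp_rot']).as_matrix()
print(s['time'],s['eef_pos'].round(4),'axis z',(s['eef_pos']-.019*M[:,2])[2].round(4),'F',s['contact_force'].round(1),'T',s['wrist_torque'].round(2),'yaw',np.degrees(np.arctan2(M[1,0],M[0,0])).round(2),'toolx z',M[2,0].round(4),s['opening'],s['finger_force'])
E
python3 st.py
```

```text
9.6167 [0.5011 0.2011 0.0708] axis z 0.0898 F [-0.1 -0.4 -2.4] T [-0.04  0.    0.  ] yaw 91.09 toolx z -0.0 0.13621030061838604 78.02052855491638
```

Request:
move_arm --moves '[[0,[0,0,0.003],[0,0,0]],[0,[0,0,0.004],[0,0,0]],[0,[0,0,0.004],[0,0,0]],[0,[0,0,0.003],[0,0,0]],[0,[0,0,0.002],[0,0,0]],[0,[0,0,0.001],[0,0,0]],[0,[0,0,0.001],[0,0,0]],[0,[0,0,0.001],[0,0,0]],[0,[0,0,0],[0,0,0]],[0,[0,0,0],[0,0,0]]]'

```text
time: 10.45
eef_pos: [0.5015, 0.2012, 0.0529]
tcp_rot: [0.7, 0.714, 0.0, 0.0]
contact_force: [-2.7, -0.9, 4.9]
opening: 0.138
finger_force: 78.7
```

Request:
move_arm --moves '[[0,[0,0,0.001],[0,0,0]],[0,[0,0,0.001],[0,0,0]],[0,[0,0,0.001],[0,0,0]],[0,[0,0,0.001],[0,0,0]],[0,[0,0,0.001],[0,0,0]],[0,[0,0,0],[0,0,0]],[0,[0,0,0],[0,0,0]],[0,[0,0,0],[0,0,0]],[0,[0,0,0],[0,0,0]],[0,[0,0,0],[0,0,0]]]'

```text
time: 11.28
eef_pos: [0.5004, 0.201, 0.046]
tcp_rot: [0.7, 0.714, -0.0, -0.0]
contact_force: [-1.0, 0.7, -3.9]
opening: 0.134
finger_force: 78.0
```

```bash
python3 st.py
```

```text
11.2833 [0.5004 0.201  0.046 ] axis z 0.065 F [-1.   0.7 -3.9] T [0.   0.02 0.02] yaw 91.09 toolx z -0.0001 0.13441271031252397 78.00571918487549
```

Request:
move_arm --moves '[[0,[0,0,0.0007],[0,0,0]],[0,[0,0,0.0007],[0,0,0]],[0,[0,0,0.0007],[0,0,0]],[0,[0,0,0.0007],[0,0,0]],[0,[0,0,0],[0,0,0]],[0,[0,0,0],[0,0,0]],[0,[0,0,0],[0,0,0]],[0,[0,0,0],[0,0,0]],[0,[0,0,0],[0,0,0]],[0,[0,0,0],[0,0,0]]]'

```text
time: 12.12
eef_pos: [0.5007, 0.201, 0.0437]
tcp_rot: [0.7, 0.714, -0.0, -0.0]
contact_force: [-0.4, 0.4, -3.5]
opening: 0.134
finger_force: 78.0
```

```bash
python3 st.py
```

```text
12.1167 [0.5007 0.201  0.0437] axis z 0.0627 F [-0.4  0.4 -3.5] T [-0.1   0.11 -0.03] yaw 91.09 toolx z -0.0001 0.13376707323293427 78.03093194961548
```

Request:
move_arm --moves '[[0,[0,0,0.0005],[0,0,0]],[0,[0,0,0.0005],[0,0,0]],[0,[0,0,0.0005],[0,0,0]],[0,[0,0,0],[0,0,0]],[0,[0,0,0],[0,0,0]],[0,[0,0,0],[0,0,0]],[0,[0,0,0],[0,0,0]],[0,[0,0,0],[0,0,0]],[0,[0,0,0],[0,0,0]],[0,[0,0,0],[0,0,0]]]'

```text
time: 12.95
eef_pos: [0.5008, 0.2011, 0.0424]
tcp_rot: [0.7, 0.714, -0.0, -0.0]
contact_force: [-0.7, 0.5, -4.1]
opening: 0.138
finger_force: 78.0
```

```bash
python3 st.py
```

```text
12.95 [0.5008 0.2011 0.0424] axis z 0.0614 F [-0.7  0.5 -4.1] T [-0.07  0.27  0.02] yaw 91.09 toolx z -0.0 0.13802885242636415 78.0265724658966
```

Request:
move_arm --moves '[[0,[0,0,0.0005],[0,0,0]],[0,[0,0,0.0005],[0,0,0]],[0,[0,0,0],[0,0,0]],[0,[0,0,0],[0,0,0]],[0,[0,0,0],[0,0,0]],[0,[0,0,0],[0,0,0]],[0,[0,0,0],[0,0,0]],[0,[0,0,0],[0,0,0]],[0,[0,0,0],[0,0,0]],[0,[0,0,0],[0,0,0]]]'

```text
time: 13.78
eef_pos: [0.501, 0.2011, 0.0418]
tcp_rot: [0.7, 0.714, -0.0, -0.0]
contact_force: [-5.0, -1.5, 2.4]
opening: 0.132
finger_force: 78.3
```

```bash
python3 st.py
```

```text
13.7833 [0.501  0.2011 0.0418] axis z 0.0608 F [-5.  -1.5  2.4] T [-0.22  0.77  0.01] yaw 91.09 toolx z -0.0001 0.13156319721387857 78.32525610923767
```

Request:
move_arm --moves '[[0,[0,-0.0004,0],[0,0,0]],[0,[0,-0.0003,0.0003],[0,0,0]],[0,[0,0,0.0003],[0,0,0]],[0,[0,0,0],[0,0,0]],[0,[0,0,0],[0,0,0]],[0,[0,0,0],[0,0,0]],[0,[0,0,0],[0,0,0]],[0,[0,0,0],[0,0,0]],[0,[0,0,0],[0,0,0]],[0,[0,0,0],[0,0,0]]]'

```text
time: 14.62
eef_pos: [0.501, 0.2011, 0.0417]
tcp_rot: [0.7, 0.714, 0.001, 0.0]
contact_force: [-4.7, -1.9, 5.5]
opening: 0.133
finger_force: 78.7
```

```bash
python3 st.py
```

```text
14.6167 [0.501  0.2011 0.0417] axis z 0.0607 F [-4.7 -1.9  5.5] T [-0.26  0.64 -0.06] yaw 91.1 toolx z -0.0 0.133418089180575 78.68852019309998
```

Request:
move_arm --moves '[[0,[0,-0.0004,-0.0003],[0,0,0]],[0,[-0.0005,-0.0003,-0.0003],[0,0,0]],[0,[-0.001,0,0],[0,0,0]],[0,[-0.001,0,0],[0,0,0]],[0,[-0.001,0,0],[0,0,0]],[0,[-0.001,0,0],[0,0,0]],[0,[-0.0005,0,0],[0,0,0]],[0,[0,0,0],[0,0,0]],[0,[0,0,0],[0,0,0]],[0,[0,0,0],[0,0,0]]]'

```text
time: 15.45
eef_pos: [0.5002, 0.1962, 0.0418]
tcp_rot: [0.7, 0.714, 0.001, 0.0]
contact_force: [1.5, 5.5, 1.0]
opening: 0.137
finger_force: 78.4
```

```bash
python3 st.py
```

```text
15.45 [0.5002 0.1962 0.0418] axis z 0.0608 F [1.5 5.5 1. ] T [ 0.68 -0.18 -0.01] yaw 91.08 toolx z 0.0003 0.13664138986101415 78.3691942691803
```

Request:
move_arm --moves '[[0,[-0.0005,0,0],[0,0,0]],[0,[-0.0005,0,0],[0,0,0]],[0,[-0.0005,0,0],[0,0,0]],[0,[0,0,0],[0,0,0]],[0,[0,0,0],[0,0,0]],[0,[0,0,0],[0,0,0]],[0,[0,0,0],[0,0,0]],[0,[0,0,0],[0,0,0]],[0,[0,0,0],[0,0,0]],[0,[0,0,0],[0,0,0]]]'

```text
time: 16.28
eef_pos: [0.5001, 0.1944, 0.0418]
tcp_rot: [0.7, 0.714, 0.0, 0.0]
contact_force: [2.1, 1.7, 1.8]
opening: 0.136
finger_force: 78.4
```

Request:
move_arm --moves '[[0,[-0.0004,0,0],[0,0,0]],[0,[-0.0004,0,0],[0,0,0]],[0,[0,0,0],[0,0,0]],[0,[0,0,0],[0,0,0]],[0,[0,0,0],[0,0,0]],[0,[0,0,0],[0,0,0]],[0,[0,0,0],[0,0,0]],[0,[0,0,0],[0,0,0]],[0,[0,0,0],[0,0,0]],[0,[0,0,0],[0,0,0]]]'

```text
time: 17.12
eef_pos: [0.5, 0.1941, 0.0418]
tcp_rot: [0.7, 0.714, 0.001, 0.0]
contact_force: [3.7, 4.2, 2.3]
opening: 0.137
finger_force: 78.5
```

Request:
move_arm --moves '[[0,[-0.0004,0,0],[0,0,0]],[0,[-0.0004,0,0],[0,0,0]],[0,[0,0,0],[0,0,0]],[0,[0,0,0],[0,0,0]],[0,[0,0,0],[0,0,0]],[0,[0,0,0],[0,0,0]],[0,[0,0,0],[0,0,0]],[0,[0,0,0],[0,0,0]],[0,[0,0,0],[0,0,0]],[0,[0,0,0],[0,0,0]]]'

```text
time: 17.95
eef_pos: [0.4999, 0.1934, 0.0417]
tcp_rot: [0.7, 0.714, 0.0, -0.0]
contact_force: [1.7, 5.2, 2.4]
opening: 0.134
finger_force: 78.5
```

Request:
move_arm --moves '[[0,[-0.0004,0,0],[0,0,0]],[0,[-0.0004,0,0],[0,0,0]],[0,[0,0,0],[0,0,0]],[0,[0,0,0],[0,0,0]],[0,[0,0,0],[0,0,0]],[0,[0,0,0],[0,0,0]],[0,[0,0,0],[0,0,0]],[0,[0,0,0],[0,0,0]],[0,[0,0,0],[0,0,0]],[0,[0,0,0],[0,0,0]]]'

```text
time: 18.78
eef_pos: [0.4999, 0.1927, 0.0418]
tcp_rot: [0.7, 0.714, 0.0, -0.0]
contact_force: [1.6, 4.4, 2.7]
opening: 0.135
finger_force: 78.5
```

Request:
move_arm --moves '[[0,[-0.0004,0,0],[0,0,0]],[0,[-0.0004,0,0],[0,0,0]],[0,[0,0,0],[0,0,0]],[0,[0,0,0],[0,0,0]],[0,[0,0,0],[0,0,0]],[0,[0,0,0],[0,0,0]],[0,[0,0,0],[0,0,0]],[0,[0,0,0],[0,0,0]],[0,[0,0,0],[0,0,0]],[0,[0,0,0],[0,0,0]]]'

```text
time: 19.62
eef_pos: [0.4998, 0.1919, 0.0418]
tcp_rot: [0.701, 0.714, 0.0, -0.0]
contact_force: [2.2, 5.5, 3.2]
opening: 0.137
finger_force: 78.5
```

Request:
move_arm --moves '[[0,[-0.0004,0,0],[0,0,0]],[0,[-0.0004,0,0],[0,0,0]],[0,[0,0,0],[0,0,0]],[0,[0,0,0],[0,0,0]],[0,[0,0,0],[0,0,0]],[0,[0,0,0],[0,0,0]],[0,[0,0,0],[0,0,0]],[0,[0,0,0],[0,0,0]],[0,[0,0,0],[0,0,0]],[0,[0,0,0],[0,0,0]]]'

```text
time: 20.45
eef_pos: [0.4998, 0.1914, 0.0418]
tcp_rot: [0.701, 0.714, 0.001, -0.0]
contact_force: [1.8, 5.4, 2.2]
opening: 0.136
finger_force: 78.5
```

Request:
move_arm --moves '[[0,[-0.0004,0,0],[0,0,0]],[0,[-0.0004,0,0],[0,0,0]],[0,[0,0,0],[0,0,0]],[0,[0,0,0],[0,0,0]],[0,[0,0,0],[0,0,0]],[0,[0,0,0],[0,0,0]],[0,[0,0,0],[0,0,0]],[0,[0,0,0],[0,0,0]],[0,[0,0,0],[0,0,0]],[0,[0,0,0],[0,0,0]]]'

```text
time: 21.28
eef_pos: [0.4998, 0.1914, 0.0418]
tcp_rot: [0.701, 0.714, 0.001, -0.001]
contact_force: [1.2, 8.2, 2.9]
opening: 0.135
finger_force: 78.4
```

Request:
move_arm --moves '[[0,[-0.0004,0,0],[0,0,0]],[0,[-0.0004,0,0],[0,0,0]],[0,[0,0,0],[0,0,0]],[0,[0,0,0],[0,0,0]],[0,[0,0,0],[0,0,0]],[0,[0,0,0],[0,0,0]],[0,[0,0,0],[0,0,0]],[0,[0,0,0],[0,0,0]],[0,[0,0,0],[0,0,0]],[0,[0,0,0],[0,0,0]]]'

```text
time: 22.12
eef_pos: [0.4998, 0.1914, 0.0418]
tcp_rot: [0.701, 0.713, 0.002, -0.001]
contact_force: [2.3, 11.9, 0.9]
opening: 0.135
finger_force: 78.4
```

The position holds at y=0.1914 while the force climbs, so the plain end is on the stop. I press a little more to bear firmly.

Request:
move_arm --moves '[[0,[-0.0004,0,0],[0,0,0]],[0,[-0.0004,0,0],[0,0,0]],[0,[0,0,0],[0,0,0]],[0,[0,0,0],[0,0,0]],[0,[0,0,0],[0,0,0]],[0,[0,0,0],[0,0,0]],[0,[0,0,0],[0,0,0]],[0,[0,0,0],[0,0,0]],[0,[0,0,0],[0,0,0]],[0,[0,0,0],[0,0,0]]]'

```text
time: 22.95
eef_pos: [0.4998, 0.1913, 0.0418]
tcp_rot: [0.701, 0.713, 0.003, -0.002]
contact_force: [2.1, 15.1, 0.7]
opening: 0.137
finger_force: 78.4
```

```bash
python3 st.py
```

```text
22.95 [0.4998 0.1913 0.0418] axis z 0.0608 F [ 2.1 15.1  0.7] T [ 2.29 -0.28  0.05] yaw 91.0 toolx z 0.0063 0.13741346542497992 78.37875008583069
```

Bearing on the stop is about 15 N minus about 5 N of friction, so roughly 10 N. Now I let go and back off straight up.

Request:
move_arm --moves '[[0.15,[0,0,0],[0,0,0]],[0.2,[0,0,0],[0,0,0]],[0.3,[0,0,0],[0,0,0]],[0.4,[0,0,0],[0,0,0]],[0.5,[0,0,0],[0,0,0]],[0.6,[0,0,0],[0,0,0]],[0.7,[0,0,0],[0,0,0]],[0.8,[0,0,0],[0,0,0]],[0.8,[0,0,0],[0,0,0]],[0.8,[0,0,0],[0,0,0]]]'

```text
time: 23.78
eef_pos: [0.4998, 0.1881, 0.0415]
tcp_rot: [0.7, 0.714, -0.0, 0.0]
contact_force: [0.3, 0.2, 0.3]
opening: 0.797
finger_force: 0.0
```

```bash
python3 st.py
```

```text
23.7833 [0.4998 0.1881 0.0415] axis z 0.0605 F [0.3 0.2 0.3] T [-0.01 -0.01  0.04] yaw 91.08 toolx z -0.0001 0.7972843865406654 0.0
```

Request:
move_arm --moves '[[0.8,[0,0,-0.005],[0,0,0]],[0.8,[0,0,-0.015],[0,0,0]],[0.8,[0.002,0,-0.025],[0,0,0]],[0.8,[0.002,0,-0.035],[0,0,0]],[0.8,[0.002,0,-0.035],[0,0,0]],[0.8,[0.005,0,-0.03],[0,0,0]],[0.8,[0.01,0,-0.02],[0,0,0]],[0.8,[0.01,0,-0.01],[0,0,0]],[0.8,[0,0,0],[0,0,0]],[0.8,[0,0,0],[0,0,0]]]'

```text
time: 24.62
eef_pos: [0.4989, 0.2195, 0.216]
tcp_rot: [0.7, 0.714, -0.0, -0.0]
contact_force: [0.3, 0.1, -0.3]
opening: 0.797
finger_force: 0.0
```

```bash
python3 pic.py w5; python3 st.py; python3 -c "
import cv2
im=cv2.imread('pics/w5.png')[60:310,250:400]
im=cv2.rotate(im,cv2.ROTATE_90_COUNTERCLOCKWISE);print(im.shape)
cv2.imwrite('pics/w5c.png',cv2.resize(im,None,fx=3.2,fy=3.2,interpolation=cv2.INTER_CUBIC))"
```

```text
24.6167 [0.4989 0.2195 0.216 ] [ 6.999e-01  7.142e-01 -3.000e-04 -0.000e+00] [ 0.33557261  0.14328768 -0.27154354]
24.6667 [0.4982 0.219  0.2147] axis z 0.2337 F [-0.3 -0.8 -1.1] T [-0.   -0.08  0.03] yaw 91.13 toolx z -0.001 0.8038391668253322 0.0
(150, 250, 3)
```

View pics/w5c.png

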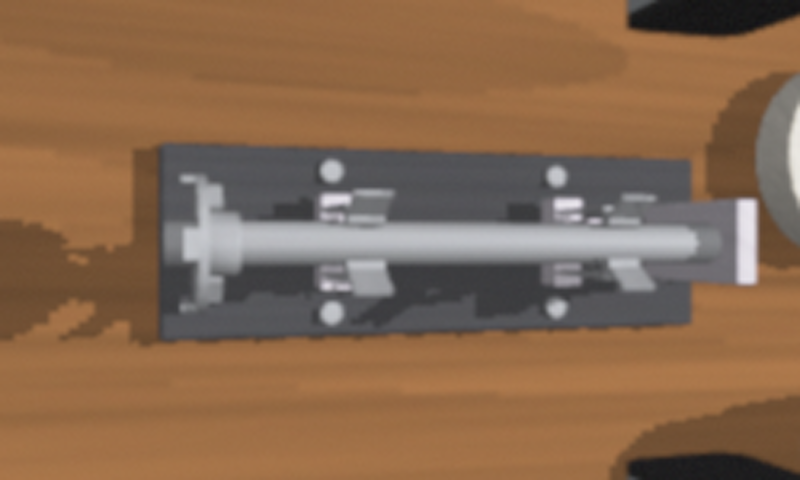

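Run:
```python
from h import *
import pickle
s=pickle.load(open('w5.pkl','rb'))
f=lambda X,Y,z:wrist_pix2w(s,(399-Y/3.2,60+X/3.2),z)
st=(f(737,200,.076)+f(737,284,.076))/2
bolts=[(f(331,170,.012)+f(331,312,.012))/2,(f(557,176,.012)+f(557,307,.012))/2]
print('stop',st,'bolts',bolts,'mid',(bolts[0]+bolts[1])/2)
for z in(.06,.067):print('butt',z,f(697,241,z),f(720,241,z),'hub',f(241,243,z))
```

```text
stop [0.50225221 0.10433676 0.076     ] bolts [array([0.50008759, 0.23442892, 0.012     ]), array([0.50174291, 0.14361974, 0.012     ])] mid [0.50091525 0.18902433 0.012     ]
butt 0.06 [0.50251786 0.11012405 0.06      ] [0.50271541 0.10045049 0.06      ] hub [0.4986056  0.27159628 0.06      ]
butt 0.067 [0.50241053 0.11460775 0.067     ] [0.50260345 0.10516095 0.067     ] hub [0.49858997 0.27229474 0.067     ]
```

The crop shows the shaft in both clips. Its rod ends at X≈720 (the part from 697 on is in shadow), which puts the plain end within 1 mm of the stop. The measured plain-end-to-hub length is 167 mm against a known 168. The disc is away from the stop, so I hand it in.

```bash
python3 -c "
from plant import *
print(sign_off())"
```

```text
the job is handed in; nothing more can be done
None
```

The shaft is clipped into both spring clips with its plain end against the end stop and the disc end away from it; I let go, and the job is handed in at about 25 s (the hand-in returned no verdict).

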